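# Take the finished hybridisation chamber out of the slide warmer

### The arm

A 6-joint arm with a two-finger parallel gripper is mounted at the origin on the work surface. World frame = base frame: x ahead of the robot, y to its left, z up, the work surface at z = 0. Lengths are in m, angles in rad, forces in N, time in s.
With the tool pointing down it reaches from about 0.35 to 0.975 m from the base axis. Payload 17.4 kg.
Tool frame: the origin (TCP) lies midway between the tips of the shut fingers; the grasp point (between the pads) lies behind it (grip_depth is the z of the grasp point in the tool frame, in m); z points along the fingers, y is the direction in which the jaws open and shut (so a half turn about z gives the same grasp; the last joint's range is limited). The gripper opens to 85 mm and grips with 20 to 120 N. Pads are 22 mm wide; open, the fingers measure 114 mm over their backs; the gripper's body (76 mm by 85 mm) begins 54 mm behind the grasp point. The pads swing forward as they close: fully open they stand 13 mm farther back than shut.
Start: joints at [1.207, 0.116, 1.442, -0, 1.584, -0.038], TCP at [0.216, 0.639, 0.231] pointing down, gripper open.
Joint ranges: [-2.83, 2.83], [-0.83, 2.19], [0.07, 2.5], [-1.14, 4.28], [0.01, 3], [-2.97, 2.97]. Speed limits (rad/s): [1.89, 1.89, 2.22, 3.14, 3.14, 3.14].

### API

Orientations are given as [roll, pitch, yaw] about the fixed x, y, z axes, in that order (R = Rz(yaw) Ry(pitch) Rx(roll)).
In Python, from cell import observe, capture, get_calibration, close_job, cut_out, spot_point, grip_depth gives the robot as it stands.
- The arm moves only by the tool apply_moves, never from a script. Its argument "deltas" is a list of rows, each an object with "slide": the shift along the world's x, y, z in units of 50 cm (1.0 is 50 cm), a list of three; "delta_rot": the turn, a rotation vector about the world's x, y, z in units of 2 pi rad (1.0 is 2 pi rad), a list of three; "hand": the opening, from 0 (shut) to 1 (fully open). In form: [{"slide": [x, y, z], "delta_rot": [rx, ry, rz], "hand": hand}, ...]. A call has exactly 8 rows; each row is the pose to reach, as a shift and turn from the pose measured when the call began, turning the shorter way round; what a row does not reach only later rows make up. A row lasts 1/8 s, in which the tool goes at most 62.5 mm and 10.7 degrees, less where a joint would pass 70% of its speed; a pose out of reach is approached as far as the arm can. A call with a number of a shift or a turn outside -1 to 1 is refused whole. A call with a gripper value outside its range is refused whole. The fingers move at their own pace and stop on an object; "grip_force" is the grip in N (left out, the last holds). Time passes only in rows, so rows that repeat a pose let the fingers close, or fill a call up. It gives the time, the measured TCP pose, the force and the opening at its end, in the units of the state.
- observe(): the state, without advancing time (a new reading comes with each control period).
- capture(name): name is "scene" or "side" or "wrist"; returns the picture (400x640x3 uint8, blue, green, red); there is no depth.
- get_calibration(name): a dict with "fx", "fy", "cx", "cy" (pixels), "R" (3x3) and "t" (3): a world point X has camera coordinates R X + t; the wrist camera has in their place "T_tool_cam" (4x4, takes a point from camera to tool coordinates, whose origin is the TCP and whose axes are the flange's). Camera axes: x right, y down, z forward; pixel columns grow to the right and rows downward; lengths in m; the calibration is good to about 2 mm. The wrist camera is an equidistant fisheye: a pixel r from the principal point sees the ray r / f radians off the axis. A picture is of the moment at which its call begins: read the wrist's pose just before it. get_calibration takes no time and is no camera call.
- close_job(): hands the job in, once; it reports no verdict.
Trained networks look in the newest picture that a camera, given by its name, has taken for a name from the list of things; names that differ only in an ending like _2 or _b are one class to them, and where a whole thing is asked for, a point or a joint stands for the part that bears it (a point fixed in the world has none). Each returns a list of dicts, best first, with "score" (0 to 1); they miss things now and then, are a little off and sometimes report something else, mostly with a low value. They report only what shows in the picture. A call takes as long as a camera call. They do not tell look-alikes from the thing itself.
- cut_out(label, camera): "pixels" (400x640 bool, what is visible of it).
- spot_point(label, camera): "at" ([x, y, z] in m, in world coordinates, good to about 4 mm: a listed point, or the origin of a listed thing).
The state is a dict: "time_s": time; "q": joint angles; "dq": joint speeds; "joint_efforts": joint torques, N m; "position": TCP position; "orientation": TCP orientation; "wrist_force": force on the tool from outside, world axes, zero at the start; "wrist_torque": the same for the moment, N m; "gripper_width": finger opening in m.
Only numpy, scipy, OpenCV 4.12 (cv2) and the standard library are available. Lean on these libraries where they do the work, as an engineer would, in place of code of your own. Each camera call takes 0.05 s, during which the arm holds its last target.

### The job

The incubation is over: end the programme on the slide warmer by pressing its stop key and then its enter key, one after the other. Then press down the far end of the metal slide chamber so that it tips up in its nest, take it by the raised end, and set it down (do not drop it) flat inside the rim of the finned cooling plate, and let go. Leave the start key, the two plastic filler blocks and everything else on the bench alone.

Things in the scene. Friction and masses are not known exactly. Their poses are not given: they have to be found in the camera images.
- warmer: Slide warmer, fixed: white and aluminium box, 250 (x) x 270 (y) x 78 mm high. Origin on the bench under it; x runs from its front (-150 mm) to its back (+100), y to its left. The front ledge (x -150 to -70) is 60 mm high, with a display and a row of three keys; the deck behind it, 78 mm high, has three nests side by side, centres x = 10, y = -78, 0, 78 mm, each holding one piece lengthways along x.
- middle_nest (a point): Centre of the middle nest, at deck height; the outer nests lie 78 mm to its left and right (y). Each nest is a straight-walled pocket 57 mm wide (y), from 63.5 mm in front of (-x) to 71 mm beyond this point. A piece in it measures 124 x 54 x 26 mm, its top 2 mm below the deck: 1.5 mm play at sides and front, 9 mm at the far end. No room for fingers.
- middle_ridge (a point): Middle of the ridge (along y) in the middle nest's floor, 28 mm below the deck, 2.5 mm beyond the nest's centre; all nests alike. The floor is level before it, then falls at 24 deg to the far end. A piece pushed down at its far end (under 2 N) rocks over the ridge, passes balance at 11 deg and stays lying on the slope, tipped 24 deg, near end standing about 22 mm above the deck.
- stop_key_top (a point): Centre of the top of the stop key: round key 30 mm across with a white square mark, the first key to the right of the display (the left one of the three), at warmer x = -112, y = +18; its top stands 10 mm above the ledge (70 mm above the bench).
- stop_key (a joint): Travel of the stop key downwards, m: 0 up, 0.006 fully down (springs back; 1.5 N starts it, 5 N takes it fully down). It counts as pressed beyond 0.004.
- enter_key_top (a point): Centre of the top of the enter key: the wide rectangular key, 26 (x) x 42 (y) mm with a white tick, in the middle of the three, at warmer x = -112, y = -42; same height as the stop key.
- enter_key (a joint): Travel of the enter key downwards, m: as the stop key.
- start_key (a joint): Travel of the start key (small round key 22 mm across with a triangle, right end of the row, warmer x = -112, y = -102), m: 0 up, 0.006 down. Not to be pressed.
- chamber_center (a point): Centre of the hybridisation chamber: a flat closed aluminium case 124 (x) x 54 (y) x 26 (z) mm, 0.26 to 0.42 kg, evenly weighted, with a dark-framed glass window in its lid and two steel clips across it. Origin at its centre, 13 mm above its underside; x lengthways (+x to the far end as it lies in the warmer), y across, z out of the lid. At the start it lies level in one of the three nests.
- filler_a: Plain plastic filler block 124 x 54 x 26 mm without window or clips, in another nest; origin at the centre of its underside.
- filler_b: Second plain filler block, the same, in the remaining nest.
- cool_plate: Cooling plate, fixed: finned aluminium plate 162 (x) x 92 (y) mm on the bench beside the warmer, to its left or its right. Origin on the bench under its middle, x lengthways. Flat top 30 mm above the bench with a rim 4 mm wide and 5 mm high all round it: inside the rim 154 x 84 mm. The chamber lies in it lengthways, either way round.
- slide_tray: White open tray 170 x 100 x 10 mm with four glass slides, fixed, on the other side of the warmer; origin on the bench under its middle. Not used.
- slide_box: Closed plastic slide box 98 x 82 x 34 mm, bystander, loose; origin under its middle.
- reagent_bottle: Amber bottle 54 mm across, 110 mm high, bystander, loose; origin under its middle.
- beaker: Empty glass beaker 70 mm across, 90 mm high, bystander, loose; origin under its middle.
- mouse: Black computer mouse 100 x 60 x 34 mm, bystander, loose; origin under its middle.
- forceps: Steel forceps 130 mm long, 8 mm high, bystander, loose; origin under its middle.
Things that resemble listed ones, but are neither listed nor needed, are in the scene too. Leave any yellow look-alike of the part that bears chamber_center alone.

How it is judged:
On the way, in this order (a step that is already met when the one before it is completed fails the run):
1. the stop key is pressed (value of joint stop_key above 0.004 m and value of joint enter_key below 0.002 m), for 0.02 s.
2. then the enter key is pressed (value of joint enter_key above 0.004 m and value of joint stop_key below 0.002 m), for 0.02 s.
3. the chamber stands tipped up in its nest, near end raised (angle between chamber_center's own z axis and vertical between 0.25 and 0.6 rad and x of chamber_center in the frame of warmer between -0.01 and 0.04 m and height (world z) of chamber_center between 0.055 and 0.075 m), for 0.2 s.
At the end, for the whole second after the job is handed in: The chamber is released and at rest, lid up and flat (3 deg, 3 mm in height) on the cooling plate inside its rim, lengthways, centre within 17 mm of the plate's middle along and across. Both fillers lie level in their nests; the other things are within 30 mm of where they were (x of chamber_center in the frame of cool_plate between -0.017 and 0.017 m and y of chamber_center in the frame of cool_plate between -0.017 and 0.017 m and height (world z) of chamber_center between 0.04 and 0.046 m and angle between each of chamber_center, filler_a, filler_b's own z axis and vertical below 0.05 rad and linear speed of chamber below 0.02 m/s and angle between the x axis of chamber_center and the x axis of cool_plate, either way round below 0.3 rad and distance of each of filler_a, filler_b from where it was at the start of the episode below 0.006 m and distance of each of slide_box, reagent_bottle, beaker, mouse, forceps from where it was at the start of the episode below 0.03 m); the robot touches nothing.
It fails at once if the start key is pressed (value of joint start_key above 0.003 m).
It fails at once if the stop and enter keys are pressed together (value of joint each of stop_key, enter_key above 0.003 m).
It fails at once if a filler block is tipped or taken out (angle between any of filler_a, filler_b's own z axis and vertical above 0.15 rad or distance of any of filler_a, filler_b from where it was at the start of the episode above 0.02 m).
It fails at once if the chamber is dropped on the cooling plate from more than 30 mm (horizontal distance between chamber_center and cool_plate below 0.12 m and height (world z) of chamber_center above 0.073 m and contact force between chamber and the fingers below 0.01 N).
It fails at once if another thing on the bench is pushed away (more than 40 mm) (distance of any of slide_box, reagent_bottle, beaker, mouse, forceps from where it was at the start of the episode above 0.04 m).
It also fails if it takes over 54 s, if anything falls off the work surface, if the arm or the gripper's body presses on something with over 40 N, if the wrist force passes 120 N, or if a joint passes its speed limit or range.

## Working session

There is one attempt and no reset: what is moved stays moved. The work goes in short steps, Python scripts to look and compute and a tool call to move; the robot and the scene stay as the last step left them, time stands still between calls to the robot, and variables do not carry over. Pictures are saved under pics/ and viewed, and the job is handed in when it is done.

Besides the shell and the picture viewer there is one more tool, called after "Emit:" as a command line: name --argument value ..., lists and objects as JSON in quotes. apply_moves: Moves the arm, as the interface text tells. Shifts and turns lie within -1 to 1; 1 stands for 50 cm of shift or 2 pi rad of turn. Its arguments: {"type":"object","properties":{"deltas":{"type":"array"},"grip_force":{"type":"number"}},"required":["deltas"]}

```bash
ls; mkdir -p pics
python3 - <<'E'
from cell import *
import cv2
s=observe();print(s)
for n in ("scene","side","wrist"):
    im=capture(n);cv2.imwrite(f"pics/{n}0.png",im)
    for l in ("warmer","stop_key_top","enter_key_top","middle_nest","chamber_center","cool_plate","filler_a"):
        try: print(n,l,[(round(d['score'],2),[round(float(v),3) for v in d['at']]) for d in spot_point(l,n)][:3])
        except Exception as e: print(n,l,e)
print(grip_depth, observe()['time_s'])
E
```

```text
pics
{'time_s': 0.0, 'q': array([ 1.20722816e+00,  1.16517114e-01,  1.44226841e+00,  4.69387570e-06,
        1.58398010e+00, -3.77979428e-02]), 'dq': array([-0.00159887,  0.0003164 , -0.00056083, -0.00101483, -0.00123127,
       -0.00180895]), 'joint_efforts': array([ 3.42373154e-03, -7.31998587e+01, -6.32501507e+01,  2.14517349e-04,
        6.37369129e-03, -4.13202929e-05]), 'position': array([0.21596676, 0.63932484, 0.23053922]), 'orientation': array([-3.14042069e+00, -4.90156828e-05,  2.81582246e+00]), 'wrist_force': array([ 0.5151635 ,  0.65862743, -0.11218264]), 'wrist_torque': array([ 0.00573106,  0.03286153, -0.01690943]), 'gripper_width': 0.08543403293515078}
scene warmer [(0.77, [0.586, 0.009, -0.003])]
scene stop_key_top [(0.38, [0.474, 0.01, 0.071])]
scene enter_key_top [(0.48, [0.484, -0.046, 0.068])]
scene middle_nest [(0.75, [0.595, 0.006, 0.078])]
scene chamber_center [(0.9, [0.587, 0.085, 0.061]), (0.67, [0.277, 0.425, 0.013])]
scene cool_plate [(0.7, [0.434, 0.303, -0.002])]
scene filler_a [(0.77, [0.598, 0.011, 0.046]), (0.57, [0.605, -0.065, 0.05])]
side warmer [(0.75, [0.588, 0.009, 0.0]), (0.57, [0.484, -0.051, 0.07])]
side stop_key_top [(0.45, [0.471, 0.01, 0.068])]
side enter_key_top [(0.65, [0.481, -0.05, 0.071])]
side middle_nest [(0.89, [0.599, 0.009, 0.077])]
side chamber_center [(0.75, [0.583, 0.088, 0.064]), (0.74, [0.272, 0.43, 0.015])]
side cool_plate [(0.61, [0.434, 0.299, 0.001]), (0.6, [0.275, 0.254, 0.0])]
side filler_a [(0.96, [0.599, 0.015, 0.051]), (0.68, [0.607, -0.067, 0.049]), (0.54, [0.694, -0.36, 0.001])]
wrist warmer []
wrist stop_key_top []
wrist enter_key_top []
wrist middle_nest []
wrist chamber_center [(0.66, [0.281, 0.427, 0.014])]
wrist cool_plate [(0.72, [0.435, 0.3, -0.001])]
wrist filler_a []
-0.0187 1.2
```

View pictures.

View pics/scene0.png

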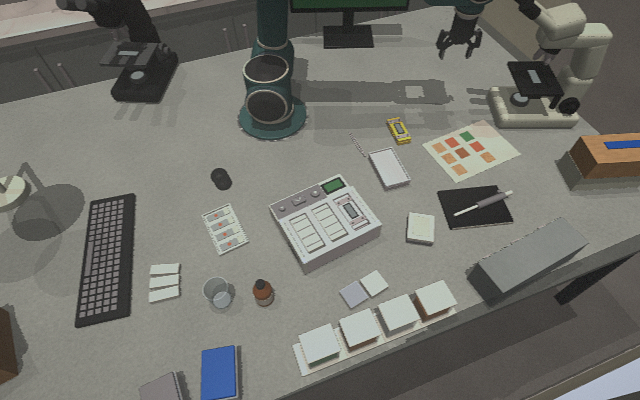

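View pics/side0.png

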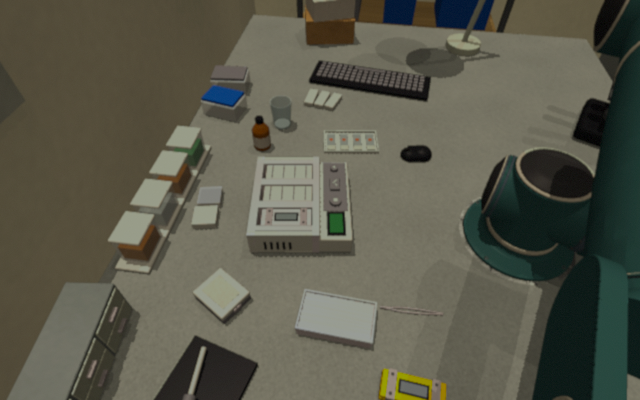

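View pics/wrist0.png

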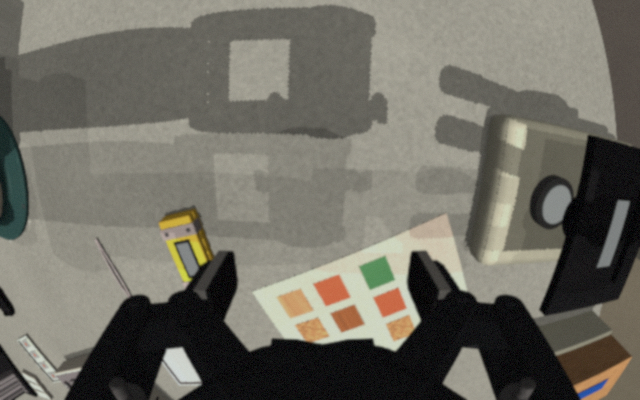

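```bash
cat > h.py <<'E'
import numpy as np, cv2
from cell import *
from scipy.optimize import minimize
def proj(n,P):
    c=get_calibration(n);R=np.array(c['R']);t=np.array(c['t'])
    q=np.atleast_2d(P)@R.T+t
    return np.c_[c['fx']*q[:,0]/q[:,2]+c['cx'],c['fy']*q[:,1]/q[:,2]+c['cy']]
def box(x0,x1,y0,y1,z0,z1):
    return np.array([[x,y,z] for x in(x0,x1) for y in(y0,y1) for z in(z0,z1)],float)
def place(P,p):
    c,s=np.cos(p[2]),np.sin(p[2])
    return np.c_[P[:,0]*c-P[:,1]*s+p[0],P[:,0]*s+P[:,1]*c+p[1],P[:,2]]
def render(n,boxes,p,S=4):
    m=np.zeros((400*S,640*S),np.uint8)
    for b in boxes:
        h=cv2.convexHull(((proj(n,place(b,p))+.5)*S).astype(np.int32)); cv2.fillConvexPoly(m,h,1)
    return m
def fit(masks,boxes,p0,S=4):
    big={n:cv2.resize(m.astype(np.uint8),None,fx=S,fy=S,interpolation=cv2.INTER_NEAREST) for n,m in masks.items()}
    def f(v):
        e=0
        for n,m in big.items():
            r=render(n,boxes,v,S); e+=1-(r&m).sum()/((r|m).sum())
        return e
    r=minimize(f,p0,method='Nelder-Mead',options=dict(initial_simplex=[p0]+[np.array(p0)+d for d in ([.01,0,0],[0,.01,0],[0,0,.1])],xatol=2e-4,fatol=1e-5,maxiter=120))
    return r.x,r.fun
WARM=[box(-.15,.1,-.135,.135,0,.06),box(-.07,.1,-.135,.135,0,.078)]
PLATE=[box(-.081,.081,-.046,.046,0,.035)]
E
python3 - <<'E'
from h import *
ims={}
W={};P={}
for n in("scene","side"):
    ims[n]=capture(n)
    W[n]=cut_out("warmer",n)[0]['pixels']
    c=cut_out("cool_plate",n)
    for d in c: print(n,d['score'],d['pixels'].sum(),np.argwhere(d['pixels']).mean(0))
    # choose nearest
    u=proj(n,[[.434,.30,.03]])[0]
    P[n]=min(c,key=lambda d:np.hypot(*(np.argwhere(d['pixels']).mean(0)[::-1]-u)))['pixels']
w=fit(W,WARM,[.587,.009,.14]);print("warmer",w)
for n in W: print(n,fit({n:W[n]},WARM,[.587,.009,.14]))
p=min((fit(P,PLATE,[.434,.30,y]) for y in(-.3,.2,.7)),key=lambda r:r[1]);print("plate",p)
for n in P: print(n,fit({n:P[n]},PLATE,list(p[0])))
p=p[0];w=w[0]
np.save("w.npy",w);np.save("p.npy",p)
for n in ims:
    S=4 if n=="scene" else 4
    im=cv2.resize(ims[n],None,fx=S,fy=S,interpolation=cv2.INTER_CUBIC)
    for boxes,q in((WARM,w),(PLATE,p)):
        for b in boxes:
            h=((proj(n,place(b,q))+.5)*S).astype(int)
            for i in range(8):
                for j in range(i):
                    if (np.abs(b[i]-b[j])>1e-6).sum()==1: cv2.line(im,tuple(h[i].tolist()),tuple(h[j].tolist()),(0,0,255),1)
    pts=[[-.112,.018,.07],[-.112,-.042,.07],[-.112,-.102,.07],[.01,.078,.076],[.01,0,.076],[.01,-.078,.076]]
    for u in proj(n,place(np.array(pts),w)): cv2.circle(im,tuple(((u+.5)*S).astype(int).tolist()),4,(255,0,255),-1)
    c=(slice(130*S,275*S),slice(260*S,450*S)) if n=="scene" else (slice(150*S,350*S),slice(200*S,400*S))
    o=im[c]; k=min(800/o.shape[1],600/o.shape[0]); cv2.imwrite(f"pics/ov_{n}.png",cv2.resize(o,None,fx=k,fy=k))
print(observe()['time_s'])
E
```

```text
scene 0.87 1207 [168.56586578 387.85998343]
scene 0.37 304 [178.90460526 220.53289474]
side 0.88 3506 [317.84540787 336.03365659]
warmer (array([0.58720779, 0.00863418, 0.14080281]), np.float64(0.5664018562318394))
scene (array([0.58618144, 0.00832349, 0.1342646 ]), np.float64(0.3064864417837485))
side (array([0.58871925, 0.00584445, 0.14824841]), np.float64(0.25405912221275806))
plate (array([ 0.43477697,  0.30161399, -0.05208536]), np.float64(0.08706496183821633))
scene (array([ 0.43250022,  0.30287851, -0.05116698]), np.float64(0.0384322871774071))
side (array([ 0.4356705 ,  0.30064937, -0.05156542]), np.float64(0.03971409961948513))
1.5
```

View pics/ov_scene.png

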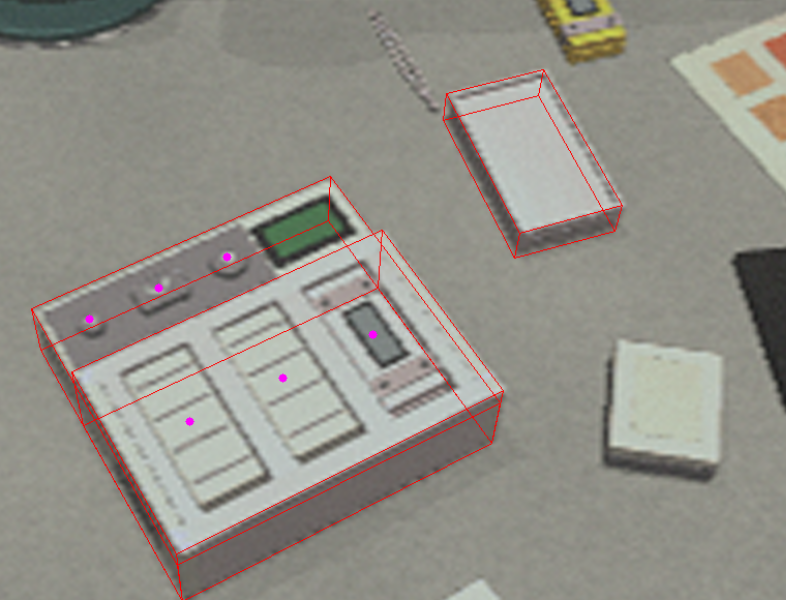

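View pics/ov_side.png

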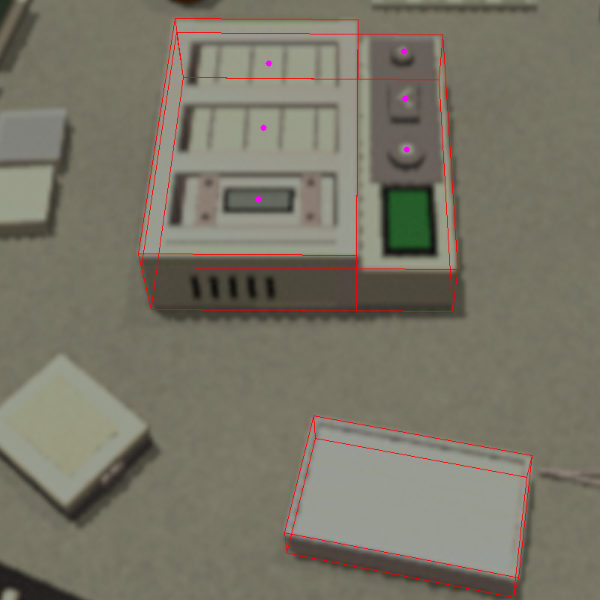

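Emit:
apply_moves --deltas '[{"slide": [0.06,-0.11,0],"delta_rot": [0,0,0.02],"hand": 0},{"slide": [0.12,-0.23,0],"delta_rot": [0,0,0.04],"hand": 0},{"slide": [0.17,-0.35,-0.02],"delta_rot": [0,0,0.0743],"hand": 0},{"slide": [0.22,-0.46,-0.04],"delta_rot": [0,0,0.0743],"hand": 0},{"slide": [0.27,-0.58,-0.06],"delta_rot": [0,0,0.0743],"hand": 0},{"slide": [0.31,-0.7,-0.08],"delta_rot": [0,0,0.0743],"hand": 0},{"slide": [0.35,-0.82,-0.1],"delta_rot": [0,0,0.0743],"hand": 0},{"slide": [0.4,-0.93,-0.1],"delta_rot": [0,0,0.0743],"hand": 0}]'

```text
time_s: 2.5
position: [0.4117, 0.1826, 0.1813]
orientation: [3.142, 0.0, -3.0]
wrist_force: [1.1, 0.3, 0.0]
gripper_width: -0.0002
```

Emit:
apply_moves --deltas '[{"slide": [0.04,-0.11,-0.04],"delta_rot": [0,0,0],"hand": 0},{"slide": [0.08,-0.22,-0.09],"delta_rot": [0,0,0],"hand": 0},{"slide": [0.124,-0.33,-0.13],"delta_rot": [0,0,0],"hand": 0},{"slide": [0.124,-0.344,-0.17],"delta_rot": [0,0,0],"hand": 0},{"slide": [0.124,-0.344,-0.182],"delta_rot": [0,0,0],"hand": 0},{"slide": [0.124,-0.344,-0.182],"delta_rot": [0,0,0],"hand": 0},{"slide": [0.124,-0.344,-0.182],"delta_rot": [0,0,0],"hand": 0},{"slide": [0.124,-0.344,-0.182],"delta_rot": [0,0,0],"hand": 0}]'

```text
time_s: 3.5
position: [0.4739, 0.0112, 0.0911]
orientation: [-3.142, 0.001, -2.999]
wrist_force: [0.1, 0.1, -0.2]
gripper_width: 0.0002
```

Run:
```python
from h import *
s=observe();print(s['position'],s['wrist_force'])
for n in("wrist","side"):
    im=capture(n);cv2.imwrite(f"pics/{n}1.png",im if n=="wrist" else cv2.resize(im[120:300,200:440],None,fx=3,fy=3))
```

```text
[0.47391551 0.01115706 0.09105901] [ 0.05005493  0.06432312 -0.20893023]
```

View pics/wrist1.png

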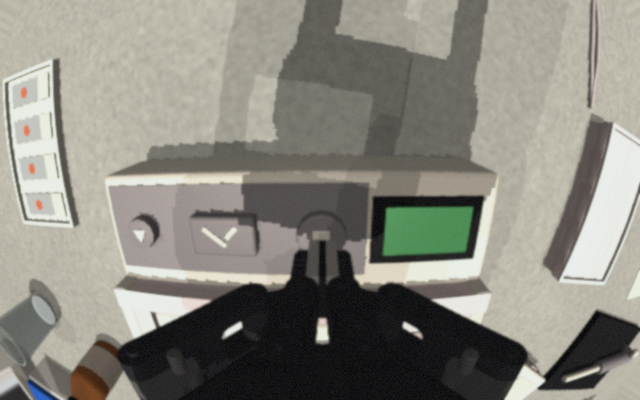

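View pics/side1.png

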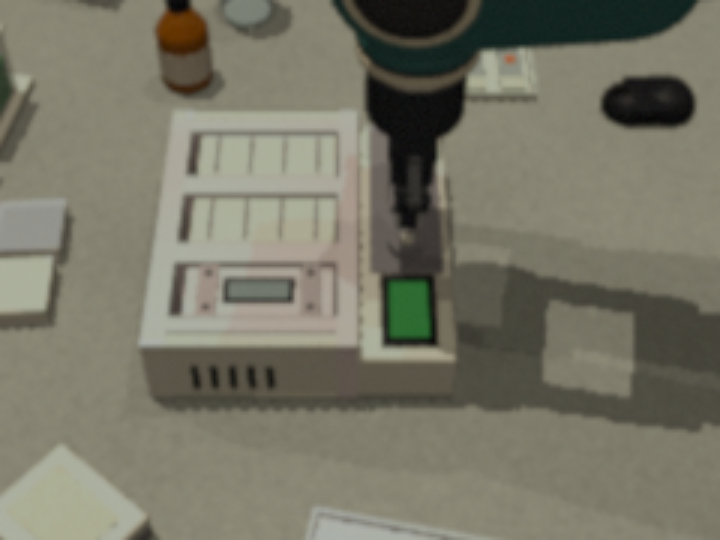

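The closed fingertips stand over the round key with the white square, at (322,236) in the wrist picture; the tick key is at (225,235) and the start triangle at (142,234). I press stop.

Emit:
apply_moves --deltas '[{"slide": [0,0,-0.03],"delta_rot": [0,0,0],"hand": 0},{"slide": [0,0,-0.045],"delta_rot": [0,0,0],"hand": 0},{"slide": [0,0,-0.055],"delta_rot": [0,0,0],"hand": 0},{"slide": [0,0,-0.056],"delta_rot": [0,0,0],"hand": 0},{"slide": [0,0,-0.056],"delta_rot": [0,0,0],"hand": 0},{"slide": [0,0,-0.056],"delta_rot": [0,0,0],"hand": 0},{"slide": [0,0,-0.056],"delta_rot": [0,0,0],"hand": 0},{"slide": [0,0,-0.056],"delta_rot": [0,0,0],"hand": 0}]'

```text
time_s: 4.6
position: [0.4736, 0.011, 0.0638]
orientation: [3.141, 0.0, -2.999]
wrist_force: [-12.6, 1.3, 19.5]
gripper_width: 0.0001
```

Emit:
apply_moves --deltas '[{"slide": [0,0,0.03],"delta_rot": [0,0,0],"hand": 0},{"slide": [0,0,0.06],"delta_rot": [0,0,0],"hand": 0},{"slide": [0.008,-0.06,0.06],"delta_rot": [0,0,0],"hand": 0},{"slide": [0.017,-0.12,0.06],"delta_rot": [0,0,0],"hand": 0},{"slide": [0.017,-0.12,0.03],"delta_rot": [0,0,0],"hand": 0},{"slide": [0.017,-0.12,0.012],"delta_rot": [0,0,0],"hand": 0},{"slide": [0.017,-0.12,0.002],"delta_rot": [0,0,0],"hand": 0},{"slide": [0.017,-0.12,0.001],"delta_rot": [0,0,0],"hand": 0}]'

```text
time_s: 5.6
position: [0.4819, -0.0485, 0.0642]
orientation: [3.141, -0.0, -2.999]
wrist_force: [-3.5, -0.9, 5.0]
gripper_width: -0.0002
```

Run:
```python
from h import *
s=observe();print(s['position'],s['wrist_force'])
w=np.load("w.npy")
print(place(np.array([[.010,.078,.065],[.060,.078,.08],[-.033,.078,.08]]),w))
im=capture("wrist");cv2.imwrite("pics/wrist2.png",im)
```

```text
[ 0.48192043 -0.04852781  0.06422933] [-3.47176991 -0.87944203  4.97575836]
[[0.58616247 0.08726564 0.065     ]
 [0.63566765 0.09428254 0.08      ]
 [0.54358801 0.08123111 0.08      ]]
```

View pics/wrist2.png

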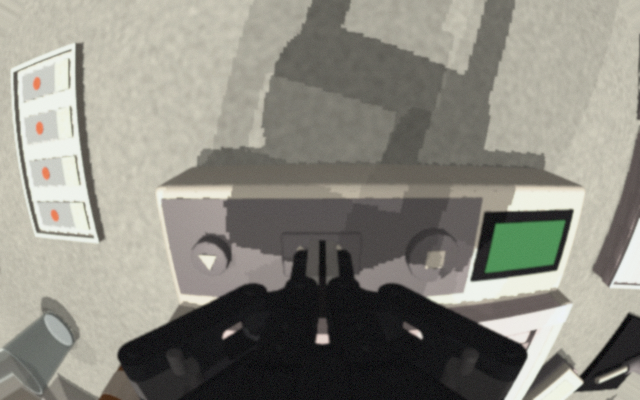

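Emit:
apply_moves --deltas '[{"slide": [0,0,-0.001],"delta_rot": [0,0,0],"hand": 0},{"slide": [0,0,0.04],"delta_rot": [0,0,0],"hand": 0},{"slide": [0,0,0.09],"delta_rot": [0,0,0],"hand": 0},{"slide": [0.08,0.08,0.1],"delta_rot": [0,0,0],"hand": 0},{"slide": [0.16,0.16,0.1],"delta_rot": [0,0,0],"hand": 0},{"slide": [0.24,0.23,0.1],"delta_rot": [0,0,0],"hand": 0},{"slide": [0.304,0.285,0.1],"delta_rot": [0,0,0],"hand": 0},{"slide": [0.304,0.285,0.08],"delta_rot": [0,0,0],"hand": 0}]'

```text
time_s: 6.65
position: [0.6353, 0.0962, 0.1039]
orientation: [3.141, 0.0, -2.996]
wrist_force: [0.2, -0.6, -0.6]
gripper_width: 0.0002
```

Run:
```python
from h import *
s=observe();print(s['position'],s['wrist_force'])
im=capture("wrist");cv2.imwrite("pics/wrist3.png",im)
im=capture("side");cv2.imwrite("pics/side3.png",cv2.resize(im[130:280,220:380],None,fx=4,fy=4))
```

```text
[0.63533718 0.09620702 0.10388613] [ 0.19153374 -0.59844539 -0.58396554]
```

View pics/wrist3.png

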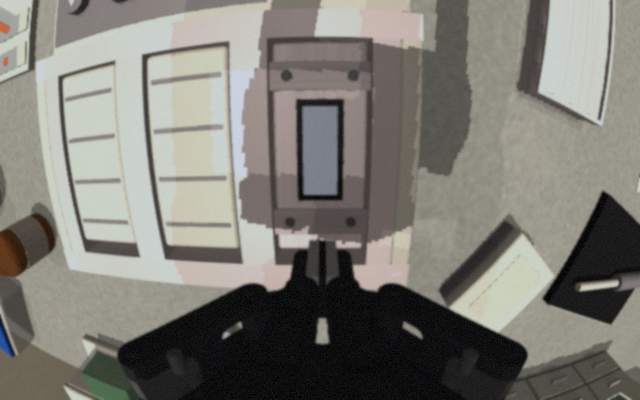

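View pics/side3.png

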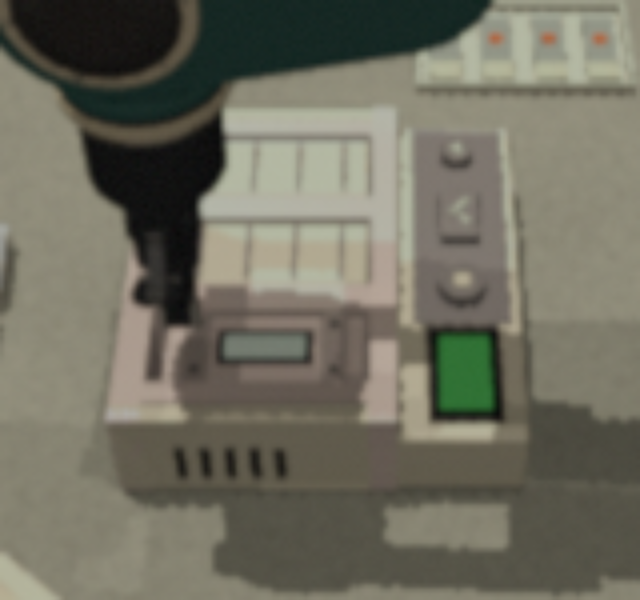

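Emit:
apply_moves --deltas '[{"slide": [0,-0.003,-0.025],"delta_rot": [0,0,0],"hand": 0},{"slide": [0,-0.003,-0.045],"delta_rot": [0,0,0],"hand": 0},{"slide": [0,-0.003,-0.055],"delta_rot": [0,0,0],"hand": 0},{"slide": [0,-0.003,-0.065],"delta_rot": [0,0,0],"hand": 0},{"slide": [0,-0.003,-0.073],"delta_rot": [0,0,0],"hand": 0},{"slide": [0,-0.003,-0.08],"delta_rot": [0,0,0],"hand": 0},{"slide": [0,-0.003,-0.08],"delta_rot": [0,0,0],"hand": 0},{"slide": [0,-0.003,-0.08],"delta_rot": [0,0,0],"hand": 0}]'

```text
time_s: 7.75
position: [0.6331, 0.0928, 0.0625]
orientation: [3.141, -0.003, -2.998]
wrist_force: [-0.1, -0.2, -0.0]
gripper_width: 0.0001
```

Run:
```python
from h import *
s=observe();print(s['position'],s['wrist_force'])
im=capture("side");cv2.imwrite("pics/side4.png",cv2.resize(im[130:280,220:380],None,fx=4,fy=4))
```

```text
[0.63311423 0.09281381 0.06254878] [-0.07917558 -0.19313945 -0.01644289]
```

View pics/side4.png

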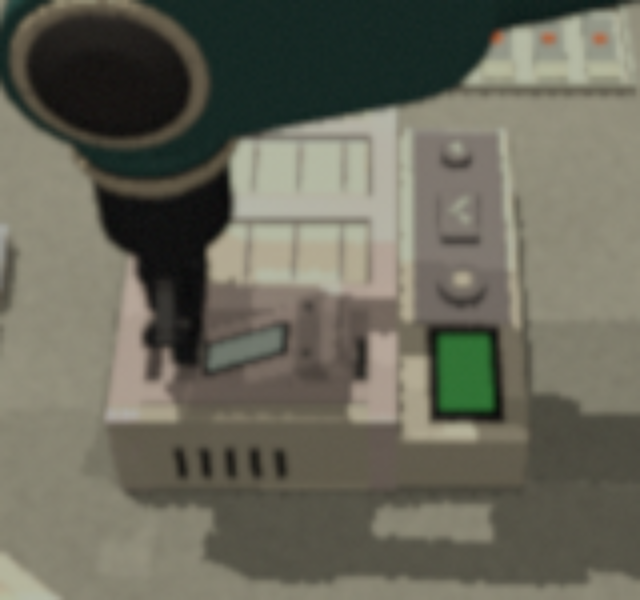

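Emit:
apply_moves --deltas '[{"slide": [0,0,0.05],"delta_rot": [0,0,0],"hand": 0},{"slide": [0,0,0.11],"delta_rot": [0,0,0],"hand": 0},{"slide": [0,0,0.16],"delta_rot": [0,0,0],"hand": 0.5},{"slide": [-0.08,-0.01,0.17],"delta_rot": [0,0,0],"hand": 1},{"slide": [-0.179,-0.023,0.17],"delta_rot": [0,0,0],"hand": 1},{"slide": [-0.179,-0.023,0.17],"delta_rot": [0,0,0],"hand": 1},{"slide": [-0.179,-0.023,0.17],"delta_rot": [0,0,0],"hand": 1},{"slide": [-0.179,-0.023,0.16],"delta_rot": [0,0,0],"hand": 1}]'

```text
time_s: 8.8
position: [0.5445, 0.0814, 0.1426]
orientation: [3.141, -0.002, -2.998]
wrist_force: [0.6, -0.1, -0.2]
gripper_width: 0.085
```

Run:
```python
from h import *
s=observe();print(s['position'],s['wrist_force'],s['gripper_width'])
im=capture("wrist");cv2.imwrite("pics/wrist5.png",im)
im=capture("side");cv2.imwrite("pics/side5.png",cv2.resize(im[130:280,220:380],None,fx=4,fy=4))
print(spot_point("chamber_center","side"))
```

```text
[0.54447935 0.0813756  0.14263769] [ 0.64434266 -0.14373992 -0.2206315 ] 0.08504320300055361
[{'at': [0.5916, 0.088, 0.0628], 'score': 0.8}, {'at': [0.2741, 0.4277, 0.0157], 'score': 0.64}, {'at': [0.5998, 0.0124, 0.051], 'score': 0.43}]
```

View pics/wrist5.png

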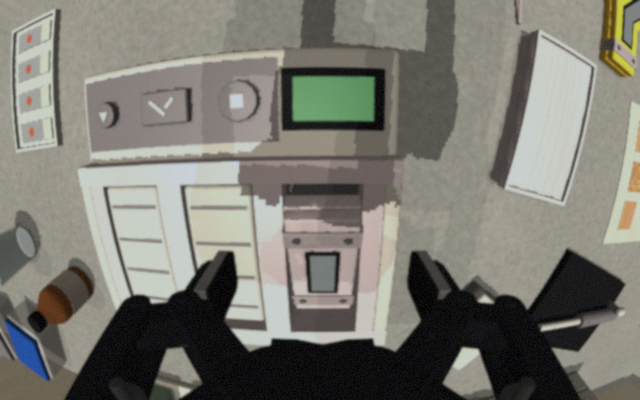

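View pics/side5.png

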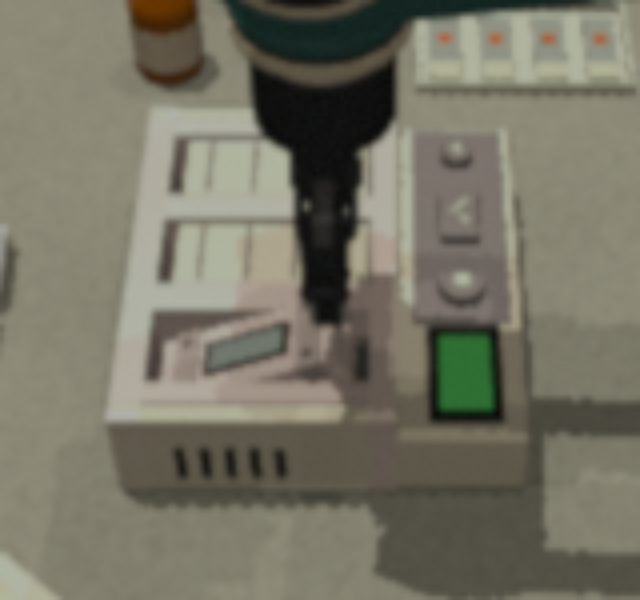

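Emit:
apply_moves --deltas '[{"slide": [-0.002,0,-0.05],"delta_rot": [0,0,0],"hand": 1},{"slide": [-0.002,0,-0.1],"delta_rot": [0,0,0],"hand": 1},{"slide": [-0.002,0,-0.125],"delta_rot": [0,0,0],"hand": 1},{"slide": [-0.002,0,-0.125],"delta_rot": [0,0,0],"hand": 1},{"slide": [-0.002,0,-0.125],"delta_rot": [0,0,0],"hand": 0},{"slide": [-0.002,0,-0.125],"delta_rot": [0,0,0],"hand": 0},{"slide": [-0.002,0,-0.125],"delta_rot": [0,0,0],"hand": 0},{"slide": [-0.002,0,-0.125],"delta_rot": [0,0,0],"hand": 0}]' --grip_force 80

```text
time_s: 9.95
position: [0.5431, 0.0813, 0.08]
orientation: [3.141, -0.003, -2.998]
wrist_force: [-1.8, 0.6, 5.7]
gripper_width: 0.0515
```

Run:
```python
from h import *
s=observe();print(s['position'],s['wrist_force'],s['gripper_width'])
im=capture("wrist");cv2.imwrite("pics/wrist6.png",im)
im=capture("side");cv2.imwrite("pics/side6.png",cv2.resize(im[130:280,220:380],None,fx=4,fy=4))
```

```text
[0.54313916 0.08133418 0.07996457] [-1.83386423  0.56219577  5.70183662] 0.05149231520168945
```

View pics/wrist6.png

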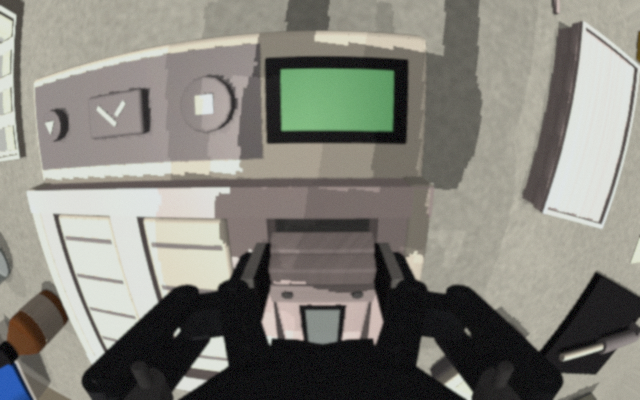

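View pics/side6.png

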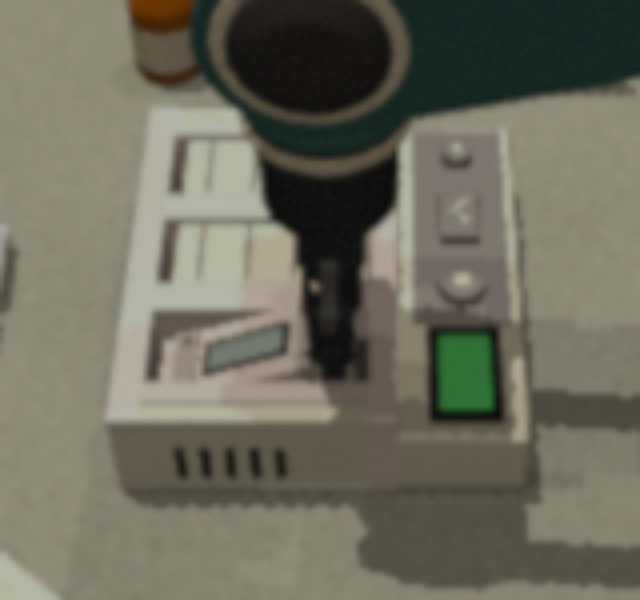

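Emit:
apply_moves --deltas '[{"slide": [-0.002,0,0.01],"delta_rot": [0,0,0],"hand": 0},{"slide": [-0.004,0,0.025],"delta_rot": [0,0,0],"hand": 0},{"slide": [-0.004,0,0.045],"delta_rot": [0,0,0],"hand": 0},{"slide": [-0.004,0,0.07],"delta_rot": [0,0,0],"hand": 0},{"slide": [-0.004,0,0.1],"delta_rot": [0,0,0],"hand": 0},{"slide": [-0.004,0,0.13],"delta_rot": [0,0,0],"hand": 0},{"slide": [-0.004,0,0.16],"delta_rot": [0,0,0],"hand": 0},{"slide": [-0.004,0,0.18],"delta_rot": [0,0,0],"hand": 0}]' --grip_force 110

```text
time_s: 11.05
position: [0.5413, 0.0814, 0.1712]
orientation: [3.141, -0.002, -2.998]
wrist_force: [-0.1, -0.7, -2.1]
gripper_width: 0.0512
```

Run:
```python
from h import *
s=observe();print(s['position'],s['wrist_force'],s['wrist_torque'],s['gripper_width'])
im=capture("wrist");cv2.imwrite("pics/wrist7.png",im)
im=capture("side");cv2.imwrite("pics/side7.png",cv2.resize(im[100:280,200:400],None,fx=3.3,fy=3.3,interpolation=cv2.INTER_CUBIC))
```

```text
[0.5412829  0.08135565 0.171169  ] [-0.12241405 -0.68478115 -2.12778915] [0.04852461 0.1538358  0.01012969] 0.0511567668922706
```

View pics/wrist7.png

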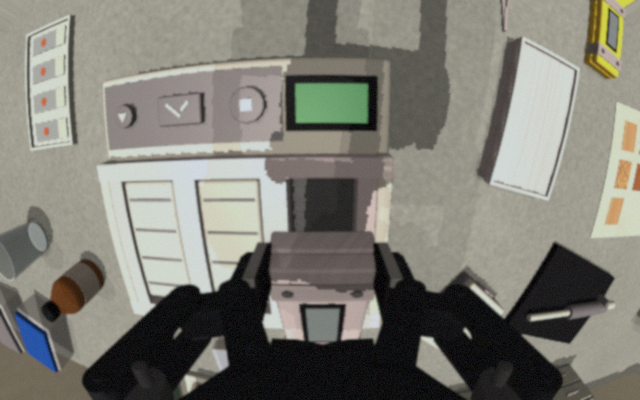

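View pics/side7.png

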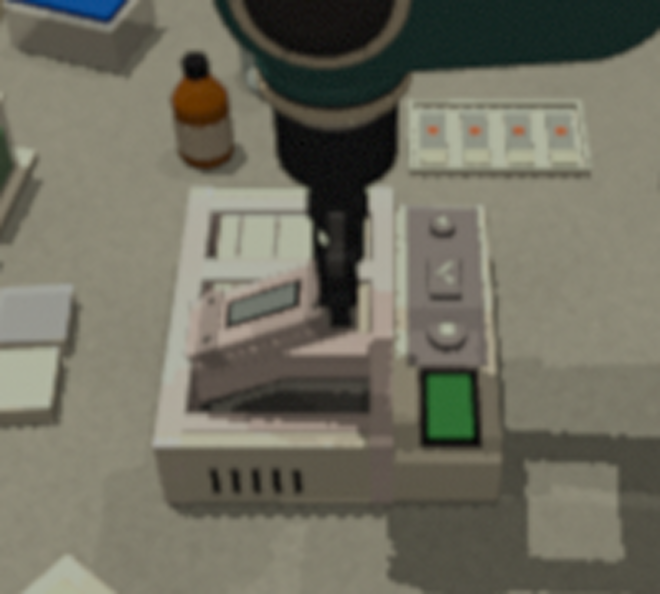

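```bash
cat > plan.py <<'E'
from h import *
from scipy.spatial.transform import Rotation as Ro
w=np.load("w.npy");p=np.load("p.npy")
s=observe()
T0=Ro.from_euler('xyz',[3.141,-.003,-2.998]); pos0=np.array([.5431,.0813,.080])
yh=np.array([-np.sin(w[2]),np.cos(w[2]),0])
C0=Ro.from_rotvec(.419*yh)*Ro.from_euler('z',w[2])   # chamber orientation, tipped
rel=T0.inv().apply(np.array([.591,.088,.063])-pos0); Crel=T0.inv()*C0
Cg=Ro.from_euler('z',p[2]); Tg=Cg*Crel.inv()
E
python3 - <<'E'
from plan import *
Tn=Ro.from_euler('xyz',s['orientation'])
rv=(Tg*Tn.inv()).as_rotvec()
print("rot units",rv/2/np.pi,np.degrees(np.linalg.norm(rv)))
for z in(.083,.043):
    t=np.array([p[0],p[1],z])-Tg.apply(rel); print(z,t,(t-s['position'])/.5)
print(Tg.as_matrix())
E
```

```text
rot units [ 0.00300265 -0.06651811 -0.03028006] 26.333101562027032
0.083 [0.38375211 0.30436266 0.07885177] [-0.31548386  0.44593856 -0.18470704]
0.043 [0.38375211 0.30436266 0.03885177] [-0.31548386  0.44593856 -0.26470704]
[[-9.13613892e-01  4.92773856e-02  4.03585674e-01]
 [ 4.48353760e-02  9.98784956e-01 -2.04548614e-02]
 [-4.04103262e-01 -5.92930113e-04 -9.14713180e-01]]
```

Emit:
apply_moves --deltas '[{"slide": [-0.03,0.05,0],"delta_rot": [0.0005,-0.01,-0.005],"hand": 0},{"slide": [-0.08,0.12,0],"delta_rot": [0.001,-0.022,-0.01],"hand": 0},{"slide": [-0.13,0.19,0],"delta_rot": [0.0015,-0.033,-0.015],"hand": 0},{"slide": [-0.18,0.26,-0.02],"delta_rot": [0.002,-0.044,-0.02],"hand": 0},{"slide": [-0.23,0.33,-0.05],"delta_rot": [0.0025,-0.055,-0.025],"hand": 0},{"slide": [-0.28,0.39,-0.08],"delta_rot": [0.003,-0.0665,-0.03],"hand": 0},{"slide": [-0.31,0.44,-0.11],"delta_rot": [0.003,-0.0665,-0.0303],"hand": 0},{"slide": [-0.315,0.446,-0.14],"delta_rot": [0.003,-0.0665,-0.0303],"hand": 0}]'

```text
time_s: 12.15
position: [0.3827, 0.3056, 0.1002]
orientation: [-3.141, 0.415, 3.095]
wrist_force: [0.8, -0.5, -2.0]
gripper_width: 0.0508
```

Run:
```python
from plan import *
print(s['position'],s['orientation'],s['wrist_force'],s['gripper_width'])
Tn=Ro.from_euler('xyz',s['orientation'])
cc=s['position']+Tn.apply(rel); print("pred centre",cc,"err",np.degrees((Tg*Tn.inv()).as_rotvec()))
B=box(-.062,.062,-.027,.027,-.013,.013)
for n in("side","scene"):
    im=capture(n)
    print(n,[ (round(d['score'],2),d['at']) for d in spot_point("chamber_center",n)])
    x0=(250,240,200,150) if n=="side" else (340,110,100,90)
    S=4 if n=="side" else 8
    big=cv2.resize(im,None,fx=S,fy=S,interpolation=cv2.INTER_CUBIC)
    raw=big[x0[1]*S:(x0[1]+x0[3])*S,x0[0]*S:(x0[0]+x0[2])*S].copy()
    Wp=(Tn*Crel).apply(B)+cc
    h=((proj(n,Wp)+.5)*S).astype(int)
    for i in range(8):
        for j in range(i):
            if (np.abs(B[i]-B[j])>1e-6).sum()==1: cv2.line(big,tuple(h[i].tolist()),tuple(h[j].tolist()),(0,0,255),1)
    cv2.imwrite(f"pics/{n}8.png",big[x0[1]*S:(x0[1]+x0[3])*S,x0[0]*S:(x0[0]+x0[2])*S])
```

```text
[0.38274033 0.30562805 0.10019959] [-3.14072307  0.41525986  3.09528237] [ 0.75673196 -0.53514437 -1.97250833] 0.05078691816961047
pred centre [0.43377535 0.30301457 0.10431013] err [ 0.00957442 -0.0428124  -0.15101712]
side [(0.95, [0.4379, 0.3037, 0.1035]), (0.55, [0.2736, 0.4267, 0.0126]), (0.44, [0.5991, 0.0123, 0.053])]
scene [(0.75, [0.2782, 0.4303, 0.0127]), (0.72, [0.4387, 0.2988, 0.1004])]
```

View pics/side8.png

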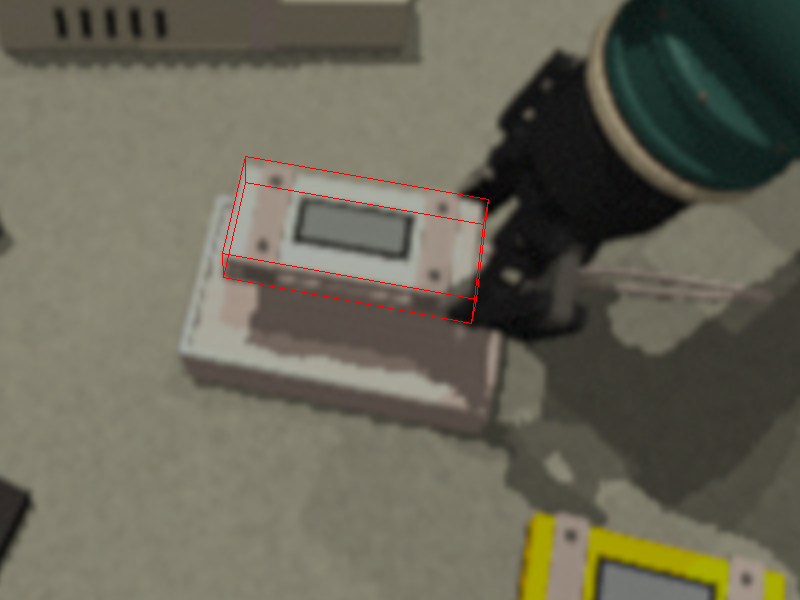

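View pics/scene8.png

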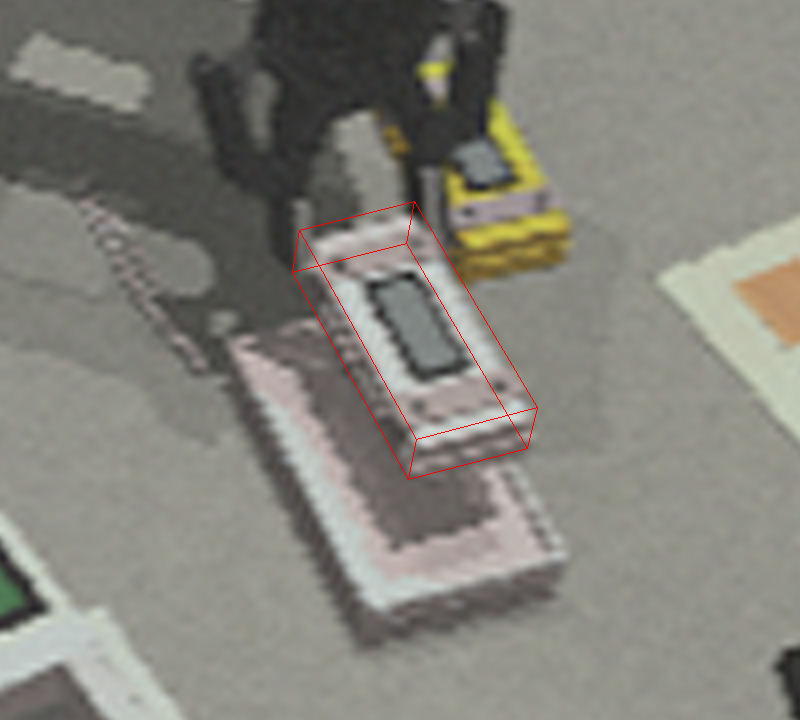

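Emit:
apply_moves --deltas '[{"slide": [-0.001,-0.003,-0.03],"delta_rot": [0,0,0],"hand": 0},{"slide": [-0.001,-0.003,-0.06],"delta_rot": [0,0,0],"hand": 0},{"slide": [-0.001,-0.003,-0.09],"delta_rot": [0,0,0],"hand": 0},{"slide": [-0.001,-0.003,-0.105],"delta_rot": [0,0,0],"hand": 0},{"slide": [-0.001,-0.003,-0.112],"delta_rot": [0,0,0],"hand": 0},{"slide": [-0.001,-0.003,-0.115],"delta_rot": [0,0,0],"hand": 0},{"slide": [-0.001,-0.003,-0.116],"delta_rot": [0,0,0],"hand": 0},{"slide": [-0.001,-0.003,-0.116],"delta_rot": [0,0,0],"hand": 0}]'

```text
time_s: 13.35
position: [0.384, 0.3024, 0.0435]
orientation: [-3.141, 0.416, 3.092]
wrist_force: [-0.2, -0.1, -2.5]
gripper_width: 0.0508
```

Run:
```python
from plan import *
print(s['position'],s['orientation'],s['wrist_force'],s['wrist_torque'])
im=capture("side")
cv2.imwrite("pics/side9.png",cv2.resize(im[240:390,250:450],None,fx=4,fy=4,interpolation=cv2.INTER_CUBIC))
print([ (round(d['score'],2),d['at']) for d in spot_point("chamber_center","side")][:2])
```

```text
[0.38396489 0.30243196 0.04345722] [-3.140705    0.41586767  3.09198504] [-0.2088815  -0.14417289 -2.51584341] [ 0.025493    0.5401919  -0.00289269]
[(0.86, [0.274, 0.4297, 0.0144]), (0.8, [0.435, 0.2982, 0.0449])]
```

View pics/side9.png

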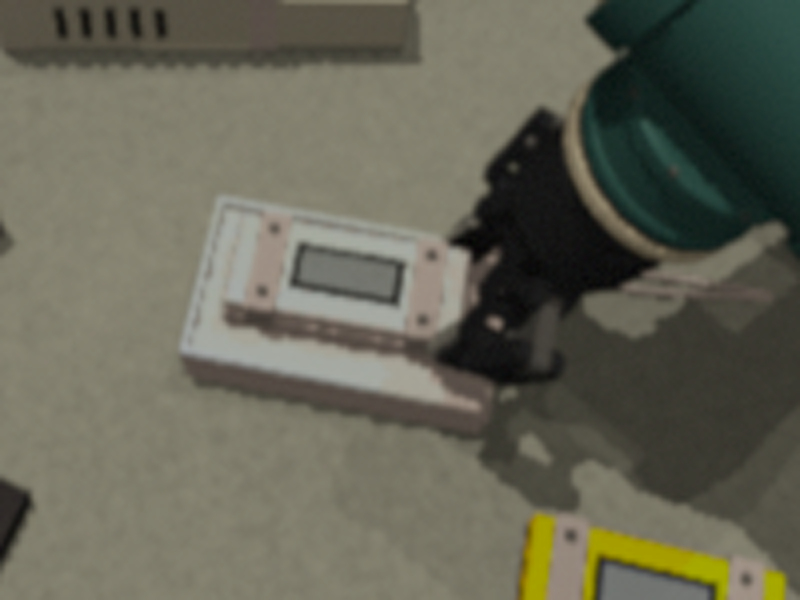

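Emit:
apply_moves --deltas '[{"slide": [0,0.002,-0.002],"delta_rot": [0,0,0],"hand": 0},{"slide": [0,0.002,-0.004],"delta_rot": [0,0,0],"hand": 0},{"slide": [0,0.002,-0.005],"delta_rot": [0,0,0],"hand": 0},{"slide": [0,0.002,-0.006],"delta_rot": [0,0,0],"hand": 0},{"slide": [0,0.002,-0.007],"delta_rot": [0,0,0],"hand": 0},{"slide": [0,0.002,-0.008],"delta_rot": [0,0,0],"hand": 0},{"slide": [0,0.002,-0.008],"delta_rot": [0,0,0],"hand": 0},{"slide": [0,0.002,-0.008],"delta_rot": [0,0,0],"hand": 0}]' --grip_force 40

```text
time_s: 14.45
position: [0.3842, 0.3035, 0.0399]
orientation: [-3.141, 0.416, 3.092]
wrist_force: [-3.8, -2.7, 5.5]
gripper_width: 0.0509
```

Emit:
apply_moves --deltas '[{"slide": [0,0,0],"delta_rot": [0,0,0],"hand": 0.7},{"slide": [0,0,0],"delta_rot": [0,0,0],"hand": 0.76},{"slide": [0,0,0],"delta_rot": [0,0,0],"hand": 0.8},{"slide": [0,0,0],"delta_rot": [0,0,0],"hand": 0.8},{"slide": [0,0,0.01],"delta_rot": [0,0,0],"hand": 0.8},{"slide": [-0.005,0,0.03],"delta_rot": [0,0,0],"hand": 0.8},{"slide": [-0.02,0,0.06],"delta_rot": [0,0,0],"hand": 0.8},{"slide": [-0.04,0,0.1],"delta_rot": [0,0,0],"hand": 0.8}]'

```text
time_s: 15.45
position: [0.3638, 0.3034, 0.0908]
orientation: [-3.141, 0.416, 3.092]
wrist_force: [0.2, -0.9, 0.1]
gripper_width: 0.0683
```

Emit:
apply_moves --deltas '[{"slide": [-0.02,0,0.06],"delta_rot": [0,0,0],"hand": 0.8},{"slide": [-0.04,0,0.12],"delta_rot": [0,0,0],"hand": 0.8},{"slide": [-0.06,0,0.18],"delta_rot": [0,0,0],"hand": 0.8},{"slide": [-0.06,0,0.24],"delta_rot": [0,0,0],"hand": 0.8},{"slide": [-0.06,0,0.3],"delta_rot": [0,0,0],"hand": 0.8},{"slide": [-0.06,0,0.3],"delta_rot": [0,0,0],"hand": 0.8},{"slide": [-0.06,0,0.3],"delta_rot": [0,0,0],"hand": 0.8},{"slide": [-0.06,0,0.3],"delta_rot": [0,0,0],"hand": 0.8}]'

```text
time_s: 16.45
position: [0.3336, 0.3032, 0.24]
orientation: [-3.14, 0.416, 3.092]
wrist_force: [0.7, 0.3, 0.2]
gripper_width: 0.0686
```

Run:
```python
from plan import *
print(s['position'],s['wrist_force'])
M={}
for n in("side","scene"):
    im=capture(n)
    x=(250,130,240,220) if n=="side" else (260,100,190,150)
    S=3 if n=="side" else 4
    cv2.imwrite(f"pics/{n}10.png",cv2.resize(im[x[1]:x[1]+x[3],x[0]:x[0]+x[2]],None,fx=S,fy=S,interpolation=cv2.INTER_CUBIC))
    print(n,[ (round(d['score'],2),d['at']) for d in spot_point("chamber_center",n)][:2])
    c=cut_out("chamber_center",n);u=proj(n,[[p[0],p[1],.05]])[0]
    M[n]=min(c,key=lambda d:np.hypot(*(np.argwhere(d['pixels']).mean(0)[::-1]-u)))['pixels']
f=fit(M,[box(-.062,.062,-.027,.027,.03,.056)],[p[0],p[1],p[2]]);print(f,p)
c,sn=np.cos(p[2]),np.sin(p[2]);d=f[0]-p;print("in plate",c*d[0]+sn*d[1],-sn*d[0]+c*d[1],d[2])
```

```text
[0.33359004 0.3032181  0.24001617] [0.69114062 0.32303987 0.21633582]
side [(0.7, [0.4349, 0.3005, 0.0437]), (0.59, [0.2748, 0.4274, 0.0149])]
scene [(0.86, [0.2762, 0.4272, 0.0127])]
(array([ 0.43588779,  0.30079545, -0.06970697]), np.float64(0.21313941212399157)) [ 0.43477697  0.30161399 -0.05208536]
in plate 0.0011519210211519554 -0.000759602237634241 -0.0176216031298225
```

View pics/side10.png

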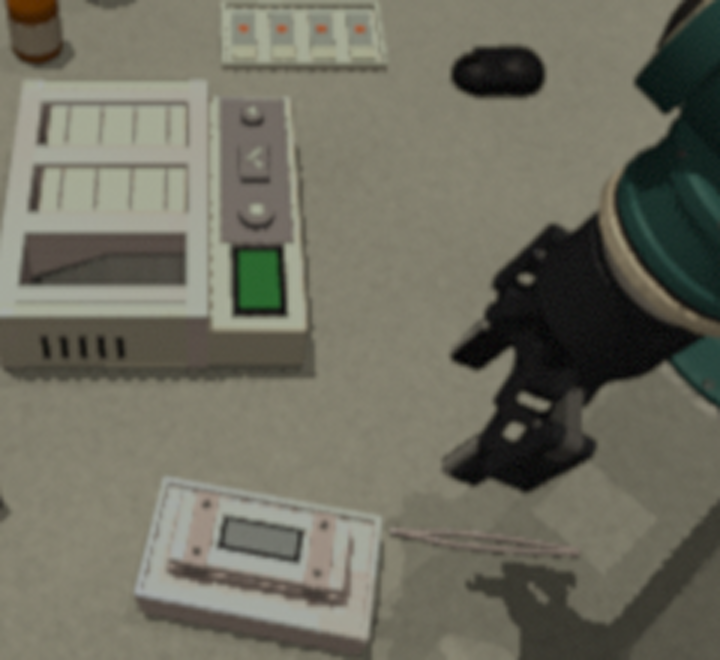

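View pics/scene10.png

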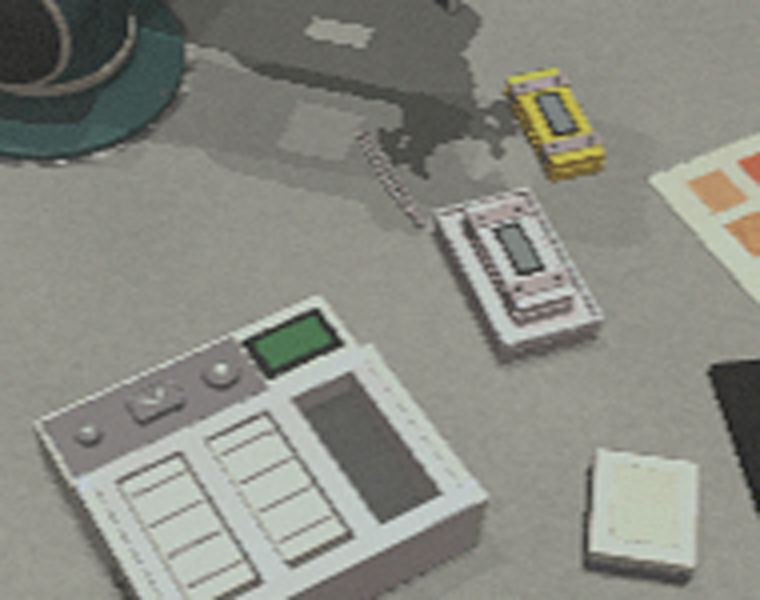

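The chamber lies flat inside the rim (side crop about (258,550), scene crop about (520,255)). Both fillers are in place and the gripper is clear, so I hand in.

```bash
python3 -c "
from cell import *
print(close_job())"
```

```text
the job is handed in; nothing more can be done
None
```

I pressed stop and then enter, tipped the chamber in the left nest, took it by its raised end, set it level on the cooling plate and let go. The job is handed in at about 16.6 s of the 54 s, and it reported no verdict.

- **Keys:** The stop key was pressed until the fingertip stood at 63.8 mm with 19.5 N. The enter key was pressed to 64.2 mm with 5.0 N, which is about 5.8 mm of travel. I had no direct reading of either key joint, so both presses are judged from depth and force.
- **Chamber:** It stayed tipped in its nest on its own, and the side camera put its centre at 62.8 mm high. It was released in contact with the plate, at about 5 N.
- **Last check:** Fitting the chamber's outline in both camera pictures puts it about 1 mm along and 1 mm across from the plate's middle, turned 0.02 rad. The side camera network gave its centre height as 43.7 mm. The fillers look untouched in their nests, and the forceps, mouse and slide box look unmoved. The bottle looks unmoved where it shows at the picture's edge; the beaker is not in the last crops.
- **Disagreement:** In the last scene picture the network reported only the yellow look-alike, not the chamber. The chamber is plainly visible there on the plate.

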